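# Drop a used battery through the spring flap of the collection box

### The job

Drop the used battery lying in the lane on top of the collection box into the box: press the black bar down with one finger to hold the spring flap open, and with the other finger push the battery along the lane and through the opening under the hood. Only push the battery, and gently: never pinch it, pick it up or ram it against the shut flap, and leave the other things on the box and the desk where they are. Finish with the battery inside and the flap let go so that it has swung shut.

Things in the scene. Friction and masses are not known exactly. Their poses are not given: they have to be found in the camera images.
- drop_box: grey battery collection box, fixed to the desk, 196 (its x) x 164 (its y) mm, hollow; origin at the centre of its underside, z up. Its flat top (the deck) is 100 mm above the origin. A lane for one battery runs along +x on the deck, centred on y = -23 mm, 34 mm wide between rails 5 mm high, from an end stop 3 mm high at x = -90 to the deck's edge at x = +20
- lane_end (a point): middle of the lane at the deck's edge (box x = 20, y = -23, z = 100 mm); past it is the drop opening, under a fixed hood (box x 30 to 98, y -2 to -44, 35 mm above the deck). A battery falls in by the time the pushing finger's front reaches this point. While shut, the flap's upright plate, 22 mm high, bars the lane 2 to 5 mm past this point and does not yield to a push along the lane
- flap (a joint): flap angle, rad: 0 shut, 0.55 its stop; a spring shuts it. Aluminium, hinged along the box's x axis at box y = +72, z = 98.5 mm. Pressing the press bar down sinks the flap's -y side, with the upright plate that bars the lane, into the box. Above 0.3 that plate is below the deck over the whole lane; 0.4 to 0.45 lets the battery pass freely
- press_bar (a point): middle of the top of the flap's black press bar (moves with it), along the box's x axis beside the lane: box x -88 to +88, 28 mm wide, centre y = +32 mm, 55 mm from the lane's middle. Top 25 mm above the deck at rest; 6 to 9 mm above it the flap is at about 0.4 to 0.45 (the bar shifts 8 mm to -y). Takes 4 to 9 N, anywhere on its length; a fingertip may slide along it
- battery_mid (a point): centre of the used AA battery (red and silver cylinder, 17 mm thick, 50 mm long, 23 g), which lies in the lane, long axis roughly along it, centre 8 mm above the deck; its silver end or red end may lead. It can roll a little sideways between the rails
- eraser: pink-and-grey eraser, 19x47x12, lying flat on the deck of the box beside the lane (beyond the rail on the -y side), long side along the lane (sizes in mm). Bystander; origin at the centre of its underside
- glue_stick: glue stick standing upright on the desk off the open end of the lane, 27 across, 87 tall (sizes in mm). Bystander; origin at the centre of its underside
- sticky_notes: yellow block of sticky notes on the desk off the open end of the lane, 79x79x22 (sizes in mm). Bystander; origin at the centre of its underside
- binder_clip_1: black binder clip on the desk past the flap end of the box, 32x50x19 (sizes in mm). Bystander; origin at the centre of its underside
- usb_stick: black memory stick on the desk past the flap end of the box, 18x52x8 (sizes in mm). Bystander; origin at the centre of its underside
- battery_aa: the same battery as a body; its origin lies on its side face, 7.5 mm from the centre line, and turns with it as it rolls: use battery_mid for its position; its y axis is the long axis

How it is judged:
On the way, in this order (a step that is already met when the one before it is completed fails the run):
1. the flap is held open while the battery is still in the lane (value of joint flap above 0.25 rad and z of battery_mid in the frame of drop_box above 0.1 m and x of battery_mid in the frame of drop_box below 0.015 m), for 0.1 s.
2. the battery has dropped through the opening into the box (z of battery_mid in the frame of drop_box between 0 and 0.05 m and x of battery_mid in the frame of drop_box between -0.095 and 0.095 m and y of battery_mid in the frame of drop_box between -0.08 and 0.08 m), for 0.1 s.
At the end, for the whole second after the job is handed in: the battery lies at rest inside the box (its centre less than 50 mm above the box's underside and within its walls), and the flap is shut (below 0.05 rad) (all of step 2 and value of joint flap below 0.05 rad and linear speed of battery_aa below 0.05 m/s); the robot touches nothing.
It fails at once if the battery is lifted (its centre more than 25 mm above where it lies on the deck) (z of battery_mid in the frame of drop_box above 0.1335 m).
It fails at once if the battery is pinched or rammed (more than 15 N from the fingers) (contact force between the fingers and battery_aa above 15 N).
It fails at once if a bystander is moved by more than 20 mm (distance of any of eraser, glue_stick, sticky_notes, binder_clip_1, usb_stick from where it was at the start of the episode above 0.02 m).
It also fails if it takes over 38 s, if anything falls off the work surface, if the arm or the gripper's body presses on something with over 40 N, if the wrist force passes 120 N, or if a joint passes its speed limit or range.

### The arm

A 6-joint arm with a two-finger parallel gripper is mounted at the origin on the work surface; the furniture and walls round the work are solid. World frame = base frame: x ahead of the robot, y to its left, z up, the work surface at z = 0. Lengths are in m, angles in rad, forces in N, time in s.
With the tool pointing down it reaches from about 0.375 to 0.9 m from the base axis. Payload 3.1 kg.
Tool frame: the origin (TCP) lies where the fingers leave the gripper's body, on its centre line; the fingertips stand 70 mm ahead of it and the grasp point (between the pads) lies 51 mm ahead of it; z points along the fingers, y is the line along which they close (so a half turn about z gives the same grasp; the last joint's range is limited). The gripper opens to 87 mm and grips with 3 to 60 N. Pads are 19 mm wide; open, the fingers measure 117 mm over their backs; the gripper's body (75 mm by 190 mm) begins 51 mm behind the grasp point.
Start: joints at [0.951, 0.527, 1.433, -0, 1.181, -0.178], TCP at [0.267, 0.565, 0.292] pointing down, gripper open.
Joint ranges: [-3.08, 3.08], [-0.75, 2.2], [0.22, 2.44], [-1.43, 4.57], [0, 2.65], [-2.85, 2.85]. Speed limits (rad/s): [2.79, 2.79, 3.14, 3.14, 3.14, 3.14].

### API

Orientations are given as a unit quaternion [x, y, z, w].
In Python, from rig import robot gives the robot as it stands.
- The arm moves only by the tool send_rows, never from a script. Its argument "deltas" is text: rows parted by semicolons, each of 7 numbers parted by spaces: the shift along the tool's x, y, z in mm, then the turn, a rotation vector about the tool's x, y, z in degrees, then the opening, from 0 (shut) to 1 (fully open). A call has 1 to 10 rows; each row shifts and turns the commanded pose from where the row before left it, along the tool's axes as they then stand; what a row does not reach is not made up. A row lasts 1/8 s, in which the tool goes at most 62.5 mm and 10.7 degrees, less where a joint would pass 70% of its speed; a pose out of reach is approached as far as the arm can. A call is refused whole if a number of a shift passes 62.5 or a number of a turn 10.7, either way. A call with a gripper value outside its range is refused whole. The fingers move at their own pace and stop on an object; "newtons" is the grip in N (left out, the last holds). Time passes only in rows, so rows that do not move let the fingers close. It gives the time, the measured TCP pose, the force, the opening and the grip force at its end, in the units of the state.
- robot.get_obs(): the state, without advancing time (a new reading comes with each control period).
- robot.camera(name): name is "side" or "top" or "wrist"; returns a dict with "image" (384x512x3 uint8, red, green, blue), "depth" (384x512 float32, m along the optical axis (not along the pixel's ray), 0 where there is no reading), "fovy" (degrees; the focal length in pixels is half the picture's height over the tangent of half this angle, whatever the lens; pixels are square), "cx", "cy" (the principal point, pixels), "k1" (the pictures are not rectified: a ray, as slopes to the right and down, at radius r is drawn at 1 + k1 r^2 times it, then the intrinsics apply), "rvec" (rotation vector, rad) and "tvec" (3), from world to camera coordinates, as OpenCV has them. Camera axes: x right, y down, z forward; pixel columns grow to the right and rows downward; lengths in m; the calibration is good to about 2 mm. A picture is of the moment at which its call begins.
- robot.hand_in(): hands the job in; it is judged then, once.
Trained networks look in the newest picture that a camera, given by its name, has taken for a name from the list of things; names that differ only in an ending like _2 or _b are one class to them, and where a whole thing is asked for, a point or a joint stands for the part that bears it (a point fixed in the world has none). Each returns a list of dicts, best first, with "p" (0 to 1); they miss things now and then, are a little off and sometimes report something else, mostly with a low value. They report only what shows in the picture. A call takes as long as a camera call.
- robot.find_in(camera, thing): "box" ([left, top, right, bottom] in pixels, round what is visible of it).
- robot.cut_out(camera, thing): "region" (384x512 bool, what is visible of it) and "box" ([left, top, right, bottom] in pixels, round what is visible of it).
The state is a dict: "time": time; "q": joint angles; "joint_velocities": joint speeds; "joint_torque": joint torques, N m; "position": TCP position; "tool_rot": TCP orientation; "ft_force": force on the tool from outside, world axes, zero at the start; "moment": the same for the moment, N m; "grip_width": finger opening in m; "grip_force": force on a finger pad.
Only numpy, scipy, OpenCV 4.12 (cv2) and the standard library are available. Lean on these libraries where they do the work, as an engineer would, in place of code of your own. Each camera call takes 0.05 s, during which the arm holds its last target. There are 200 camera calls.

## Working session

There is one attempt and no reset: what is moved stays moved. The work goes in short steps, Python scripts to look and compute and a tool call to move; the robot and the scene stay as the last step left them, time stands still between calls to the robot, and variables do not carry over. Pictures are saved under pics/ and viewed, at most 10 in all, crops included, and the job is handed in when it is done.

Besides the shell and the picture viewer there is one more tool, called after ">>>" as name(argument=value, ...) on one line, values as JSON. send_rows: Moves the arm, as the interface text tells. Its arguments: {"type":"object","properties":{"deltas":{"type":"string"},"newtons":{"type":"number"}},"required":["deltas"]}

```bash
mkdir -p pics
cat > h.py <<'E'
import numpy as np, cv2
from rig import robot
from scipy.spatial.transform import Rotation as R
def cloud(c):
    d=c['depth'];H,W=d.shape;f=H/2/np.tan(np.radians(c['fovy'])/2)
    u,v=np.meshgrid(np.arange(W),np.arange(H))
    K=np.array([[f,0,c['cx']],[0,f,c['cy']],[0,0,1]])
    p=cv2.undistortPoints(np.stack([u,v],-1).reshape(-1,1,2).astype(float),K,np.array([c['k1'],0,0,0,0.]))[:,0].reshape(H,W,2)
    P=np.dstack([p*d[...,None],d])
    Rm=cv2.Rodrigues(np.array(c['rvec'],float))[0]
    return (P-np.array(c['tvec']).reshape(3))@Rm
def save(c,n): cv2.imwrite('pics/'+n+'.png',c['image'][...,::-1])
E
python3 - <<'E'
from h import *
o=robot.get_obs();print(o['position'],o['tool_rot'],o['ft_force'])
ims=[]
for n in ['top','side']:
    c=robot.camera(n);P=cloud(c);ims.append(c['image'])
    np.savez('pics/'+n+'.npz',P=P,im=c['image'],d=c['depth'])
    for t in ['drop_box','press_bar','battery_aa','eraser','glue_stick','sticky_notes']:
        for r in robot.cut_out(n,t)[:2]:
            m=r['region']&(c['depth']>0);q=P[m]
            print(n,t,round(r['p'],2),np.round(r['box']),np.round(np.median(q,0),4) if len(q) else '', np.round(np.percentile(q,[2,98],axis=0),3).tolist() if len(q) else '')
    save(c,n)
E
```

```text
[0.26687256 0.5644959  0.29126943] [ 2.19107881e-01  9.75700033e-01 -1.01200321e-03 -3.97787848e-04] [-0.2198723  -0.78838377 -0.55942013]
top drop_box 0.78 [235. 161. 331. 252.] [ 0.4456 -0.1089  0.1009] [[0.367, -0.212, 0.007], [0.538, -0.018, 0.136]]
top drop_box 0.39 [243. 190. 329. 246.] [ 0.4122 -0.1195  0.1033] [[0.375, -0.21, 0.009], [0.455, -0.035, 0.129]]
top press_bar 0.61 [244. 206. 328. 244.] [ 0.4119 -0.1218  0.1184] [[0.377, -0.208, 0.096], [0.448, -0.037, 0.129]]
top battery_aa 0.54 [279. 188. 304. 197.] [ 0.4829 -0.1359  0.114 ] [[0.476, -0.157, 0.099], [0.493, -0.111, 0.118]]
top eraser 0.68 [282. 171. 298. 184.] [ 0.5229 -0.124   0.112 ] [[0.512, -0.145, 0.107], [0.534, -0.104, 0.116]]
top glue_stick 0.72 [320. 170. 334. 188.] [ 0.5214 -0.2269  0.0807] [[0.513, -0.243, 0.001], [0.537, -0.217, 0.091]]
top glue_stick 0.15 [243. 191. 329. 248.] [ 0.4126 -0.1197  0.1191] [[0.377, -0.209, 0.096], [0.455, -0.037, 0.129]]
top sticky_notes 0.67 [325. 186. 364. 228.] [ 0.4621 -0.2774  0.0221] [[0.42, -0.321, 0.002], [0.506, -0.236, 0.027]]
side drop_box 0.9 [150. 166. 287. 
[... 191 characters left out ...]
]]
side press_bar 0.78 [159. 170. 247. 252.] [ 0.4246 -0.128   0.1026] [[0.376, -0.211, 0.098], [0.479, -0.039, 0.129]]
side battery_aa 0.69 [212. 220. 233. 242.] [ 0.4852 -0.1362  0.1139] [[0.468, -0.16, 0.099], [0.492, -0.112, 0.118]]
side eraser 0.78 [233. 230. 258. 254.] [ 0.5256 -0.1274  0.1123] [[0.513, -0.149, 0.104], [0.536, -0.105, 0.115]]
side eraser 0.39 [151. 167. 285. 303.] [ 0.4702 -0.1378  0.1003] [[0.373, -0.223, 0.011], [0.55, -0.018, 0.136]]
side glue_stick 0.92 [192. 281. 213. 315.] [ 0.5327 -0.2353  0.0677] [[0.515, -0.244, 0.003], [0.539, -0.221, 0.089]]
side sticky_notes 0.64 [132. 279. 188. 334.] [ 0.4686 -0.2825  0.0225] [[0.421, -0.324, 0.001], [0.51, -0.236, 0.026]]
```

Run:
```python
from h import *
a=[]
for n,(x0,y0,x1,y1) in dict(top=(215,150,375,270),side=(120,150,300,340)).items():
    z=np.load('pics/'+n+'.npz');a.append(cv2.resize(z['im'][y0:y1,x0:x1],None,fx=(600/(y1-y0) if n=='side' else 2.9*1),fy=(600/(y1-y0) if n=='side' else 2.9),interpolation=2))
a[0]=cv2.resize(a[0],(400,300));a[1]=cv2.resize(a[1],(400,422))
o=np.zeros((422,800,3),np.uint8);o[:300,:400]=a[0];o[:,400:]=a[1]
cv2.imwrite('pics/a.png',o[...,::-1])
for n in ['top','side']:
    P=np.load('pics/'+n+'.npz')['P'];P=P.reshape(-1,3)
    w=(P[:,0]>.3)&(P[:,0]<.6)&(P[:,1]>-.26)&(P[:,1]<.03)
    for lo,hi in [(.122,.128),(.132,.14),(.097,.103)]:
        q=P[w&(P[:,2]>lo)&(P[:,2]<hi)]
        r=cv2.minAreaRect((q[:,:2]*1000).astype(np.float32));print(n,lo,len(q),np.round(r[0]),np.round(r[1]),round(r[2],1),np.round(np.median(q,0),4))
```

```text
top 0.122 759 [ 451. -109.] [ 87. 186.] 12.1 [ 0.4236 -0.1152  0.1247]
top 0.132 525 [463. -89.] [159.  53.] 89.7 [ 0.463  -0.0455  0.1351]
top 0.097 3117 [ 454. -114.] [165. 196.] 12.3 [ 0.465  -0.122   0.0999]
side 0.122 1089 [ 453. -112.] [ 90. 183.] 12.4 [ 0.4263 -0.1257  0.1253]
side 0.132 722 [463. -48.] [43. 70.] 12.0 [ 0.4639 -0.0497  0.1356]
side 0.097 4867 [ 453. -115.] [165. 197.] 12.4 [ 0.4779 -0.1367  0.1005]
```

View pics/a.png

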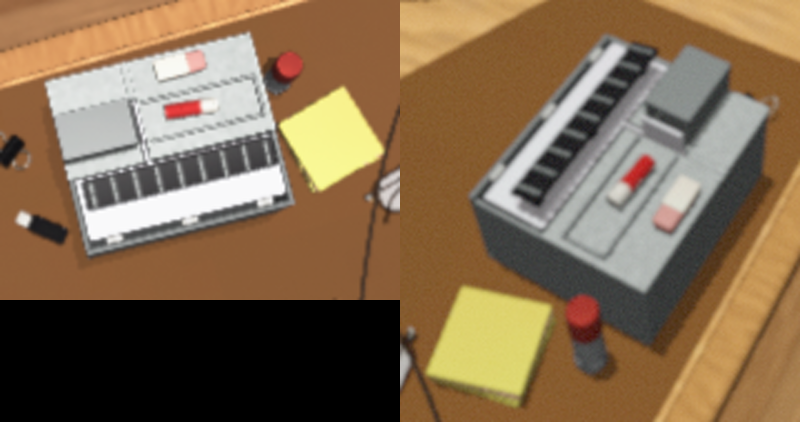

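>>> send_rows(deltas="0 0 0 0 0 10.48 0.42;0 0 0 0 0 10.48 0.42;0 0 0 0 0 10.48 0.42;0 0 0 0 0 10.48 0.42;0 0 0 0 0 10.48 0.42;-30 2 0 0 0 0 0.42;-50 2 0 0 0 0 0.42;-50 2 0 0 0 0 0.42;-50 2 0 0 0 0 0.42;-50 2 0 0 0 0 0.42")

```text
time: 1.95
position: [0.3263, 0.341, 0.2925]
tool_rot: [0.627, 0.779, 0.0, 0.0]
ft_force: [1.2, -0.6, 0.2]
grip_width: 0.0368
grip_force: 0.0
```

>>> send_rows(deltas="-60 3 0 0 0 0 0.42;-60 3 0 0 0 0 0.42;-60 3 0 0 0 0 0.42;-60 3 0 0 0 0 0.42;-60 3 0 0 0 0 0.42;-60 3 0 0 0 0 0.42;-60 3 10 0 0 0 0.42;-60 3 10 0 0 0 0.42;-50 0 10 0 0 0 0.42;-10 0 10 0 0 0 0.42")

```text
time: 3.2
position: [0.4655, -0.1838, 0.2521]
tool_rot: [0.629, 0.777, -0.0, 0.002]
ft_force: [0.2, 1.1, -0.6]
grip_width: 0.0366
grip_force: 0.0
```

```bash
cat >> h.py <<'E'
T=np.radians(102.3);O=np.array([.4535,-.1145,0])
B=np.array([[np.cos(T),np.sin(T),0],[-np.sin(T),np.cos(T),0],[0,0,1]])
def tobox(p): return (np.asarray(p)-O)@B.T*1000
def st():
    o=robot.get_obs();r=R.from_quat(o['tool_rot']).as_matrix()
    print('t',round(o['time'],2),'boxTCP',np.round(tobox(o['position']),1),'toolx',np.round(B@r[:,0],3),'z',np.round(B@r[:,2],3),'w',round(o['grip_width'],4),'F',np.round(o['ft_force'],1))
E
python3 - <<'E'
from h import *
st()
for n in ['wrist','side','top']:
    c=robot.camera(n);save(c,n+'1');P=cloud(c)
    for r in robot.cut_out(n,'battery_aa')[:1]:
        q=tobox(P[r['region']&(c['depth']>0)]);q=q[q[:,2]>108];print(n,r['p'],np.median(q,0).round(1),np.percentile(q,[3,97],axis=0).round(1).tolist())
    if n!='top':
        q=tobox(P.reshape(-1,3));
        s=q[(abs(q[:,2]-125)<3)&(q[:,1]>0)&(q[:,1]<60)&(abs(q[:,0])<120)];print('bar',len(s),np.percentile(s,[2,50,98],axis=0).round(1).tolist())
        s=q[(abs(q[:,2]-135)<2)&(q[:,1]<10)&(q[:,1]>-60)&(abs(q[:,0]-64)<60)];print('hood',len(s),np.percentile(s,[2,50,98],axis=0).round(1).tolist() if len(s) else '')
E
```

```text
t 3.2 boxTCP [-70.3   3.  252.1] toolx [ 1.    -0.004 -0.002] z [-0.003 -0.002 -1.   ] w 0.0366 F [ 0.2  1.1 -0.6]
wrist 0.63 [-24.  -25.3 114.6] [[-47.9, -32.8, 109.9], [-2.0, -18.4, 116.5]]
bar 8055 [[-80.9, 17.2, 122.2], [6.3, 29.3, 125.1], [70.7, 42.3, 127.7]]
hood 4695 [[31.0, -44.1, 133.7], [50.8, -24.1, 135.2], [69.2, -4.3, 136.6]]
side 0.75 [-36.7 -28.3 114.1] [[-51.0, -32.5, 108.9], [-5.7, -18.9, 117.4]]
bar 387 [[-87.9, 18.6, 122.2], [-58.5, 31.3, 125.2], [84.7, 44.2, 127.8]]
hood 283 [[32.1, -43.7, 133.4], [81.0, -34.8, 135.6], [96.4, -3.9, 136.9]]
```

View pics/wrist1.png

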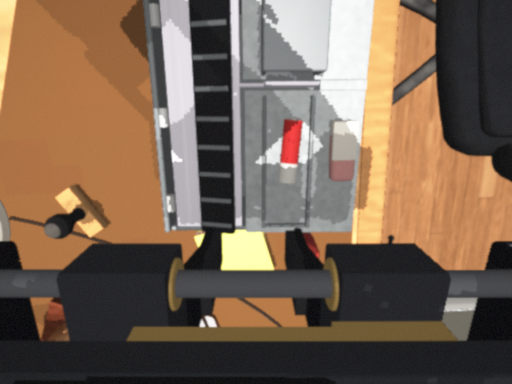

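>>> send_rows(deltas="0 1.9 0 0 0 0 0.34;0 1.8 10 0 0 0 0.34;0 0 15 0 0 0 0.34;0 0 15 0 0 0 0.34;0 0 10 0 0 0 0.34;0 0 5 0 0 0 0.34;0 0 5 0 0 0 0.34;0 0 4 0 0 0 0.34;0 0 0 0 0 0 0.34")

```text
time: 4.62
position: [0.4689, -0.1798, 0.1887]
tool_rot: [0.627, 0.779, 0.0, 0.001]
ft_force: [3.1, 2.0, 5.5]
grip_width: 0.0296
grip_force: 2.5
```

Run:
```python
from h import *
st()
c=robot.camera('side');im=cv2.resize(c['image'][150:330,110:310],(667,600),interpolation=2);cv2.imwrite('pics/s2.png',im[...,::-1])
q=tobox(cloud(c).reshape(-1,3));b=q[(q[:,1]>5)&(q[:,1]<55)&(q[:,0]>-20)&(q[:,0]<80)&(q[:,2]>103)&(q[:,2]<128)]
print(len(b),np.percentile(b,[5,50,95],axis=0).round(1).tolist())
```

```text
t 4.62 boxTCP [-67.1  -1.1 188.7] toolx [ 1.    -0.    -0.002] z [-0.002 -0.002 -1.   ] w 0.0296 F [3.1 2.  5.5]
348 [[29.2, 16.0, 116.2], [52.3, 27.3, 118.6], [77.7, 40.8, 120.7]]
```

View pics/s2.png

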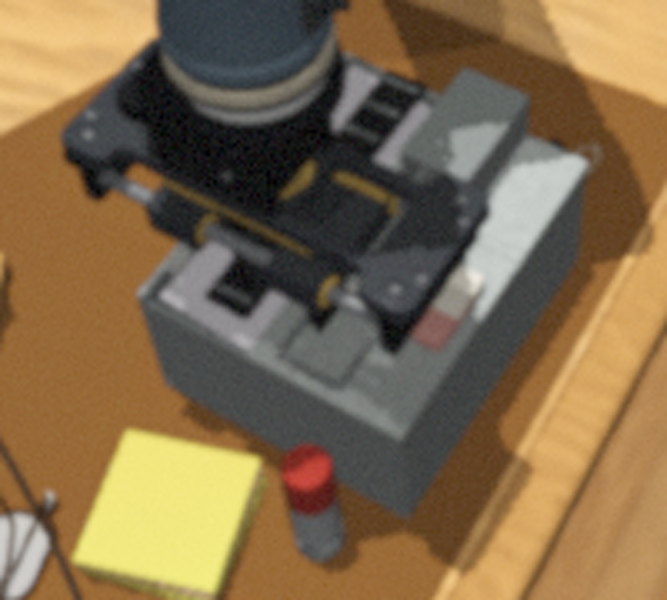

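The side view shows the gripper over the lane's stop end (lane finger near (320,310)). The bar is already partly down, and the eraser and hood are clear. I'll press on.

>>> send_rows(deltas="0 0 3 0 0 0 0.34;0 0 3 0 0 0 0.34;0 0 3 0 0 0 0.34;0 0 1.5 0 0 0 0.34;0 0 0 0 0 0 0.34;0 0 0 0 0 0 0.34")

```text
time: 5.42
position: [0.4694, -0.18, 0.1787]
tool_rot: [0.628, 0.779, 0.0, 0.002]
ft_force: [4.1, 1.9, 6.6]
grip_width: 0.0294
grip_force: 3.3
```

```bash
cat >> h.py <<'E'
def look(n,name=None):
    c=robot.camera(n);q=tobox(cloud(c))
    if name: save(c,name)
    f=q.reshape(-1,3);b=f[(f[:,1]>14)&(f[:,1]<60)&(f[:,0]>-20)&(f[:,0]<80)&(f[:,2]>90)&(f[:,2]<130)]
    if len(b)>10:
        A=np.c_[b[:,1],np.ones(len(b))]
        print(n,'bar',len(b),np.percentile(b,[5,50,95],axis=0).round(1).tolist())
    for r in robot.cut_out(n,'battery_aa')[:1]:
        s=q[r['region']&(c['depth']>0)];s=s[s[:,2]>106];print('bat',r['p'],len(s),np.percentile(s,[3,50,97],axis=0).round(1).tolist() if len(s) else '')
E
python3 - <<'E'
from h import *
st();look('side','s3');look('wrist','w3')
E
```

```text
t 5.42 boxTCP [-67.4  -1.6 178.7] toolx [ 1.    -0.001 -0.003] z [-0.003 -0.004 -1.   ] w 0.0294 F [4.1 1.9 6.6]
side bar 433 [[26.9, 14.9, 93.0], [54.4, 28.8, 109.8], [77.6, 55.1, 112.6]]
wrist bar 13650 [[-15.0, 16.0, 91.4], [25.1, 33.9, 108.9], [57.7, 58.0, 111.5]]
bat 0.86 2380 [[-47.6, -32.6, 109.9], [-23.2, -25.1, 114.7], [-1.8, -18.6, 116.4]]
```

View pics/w3.png

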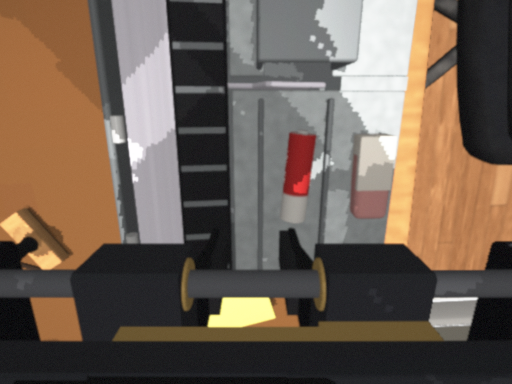

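Run:
```python
from h import *
c=robot.camera('wrist');q=tobox(cloud(c)).reshape(-1,3)
b=q[(q[:,0]>-30)&(q[:,0]<60)&(q[:,1]>16)&(q[:,1]<34)&(q[:,2]>100)]
p=np.polyfit(b[:,1],b[:,2],1);print('slope angle',np.arctan(p[0]),'z@24.5',np.polyval(p,24.5))
for y in range(-40,14,6):
    s=q[(abs(q[:,0]-23.5)<3)&(abs(q[:,1]-y)<3)];print(y,np.percentile(s[:,2],[10,50,90,98]).round(1))
```

```text
slope angle 0.3764497737115171 z@24.5 131.23545882023797
-40 [81.  83.  84.7 84.9]
-34 [66.9 84.8 86.7 87.3]
-28 [50.2 87.1 88.7 89.4]
-22 [67.1 89.3 91.  92. ]
-16 [67.1 91.5 93.1 94. ]
-10 [67.2 92.8 94.3 94.8]
-4 [50.  79.7 87.7 89.4]
2 [38.  74.3 75.8 76.7]
8 [43.7 76.5 77.7 78.2]
```

>>> send_rows(deltas="0 0 1.5 0 0 0 0.34;3 0 0.5 0 0 0 0.34;4 0 0 0 0 0 0.34;4 0 0 0 0 0 0.34;4 0 0 0 0 0 0.34;5 0 0 0 0 0 0.34;5 0 0 0 0 0 0.34;5 0 0 0 0 0 0.34;0 0 0 0 0 0 0.34")

```text
time: 6.8
position: [0.4627, -0.1516, 0.1767]
tool_rot: [0.627, 0.779, -0.001, 0.003]
ft_force: [2.6, -2.7, 5.4]
grip_width: 0.0294
grip_force: 2.9
```

Run:
```python
from h import *
st();look('wrist','w4')
```

```text
t 6.8 boxTCP [-38.2  -1.1 176.7] toolx [ 1.     0.001 -0.005] z [-0.005 -0.002 -1.   ] w 0.0294 F [ 2.6 -2.7  5.4]
wrist bar 14723 [[-13.7, 15.9, 90.9], [36.8, 32.7, 106.9], [76.1, 58.0, 109.9]]
bat 0.77 2379 [[-23.4, -33.4, 109.6], [1.2, -25.5, 114.6], [22.4, -18.7, 116.4]]
```

>>> send_rows(deltas="5 0 0 0 0 0 0.34;5 0 0 0 0 0 0.34;6 0 0 0 0 0 0.34;6 0 0 0 0 0 0.34;6 0 0 0 0 0 0.34;6 0 0 0 0 0 0.34;6 0 0 0 0 0 0.34;5 0 0 0 0 0 0.34;4 0 0 0 0 0 0.34;0 0 0 0 0 0 0.34")

```text
time: 8.15
position: [0.4523, -0.1035, 0.1766]
tool_rot: [0.627, 0.779, -0.0, 0.002]
ft_force: [2.3, -2.2, 5.6]
grip_width: 0.0297
grip_force: 2.9
```

Run:
```python
from h import *
st();look('wrist','w5')
```

```text
t 8.15 boxTCP [ 11.   -1.1 176.6] toolx [ 1.     0.001 -0.004] z [-0.004 -0.002 -1.   ] w 0.0297 F [ 2.3 -2.2  5.6]
wrist bar 8581 [[14.2, 15.9, 90.9], [47.8, 33.0, 106.9], [77.0, 58.1, 110.2]]
```

View pics/w5.png

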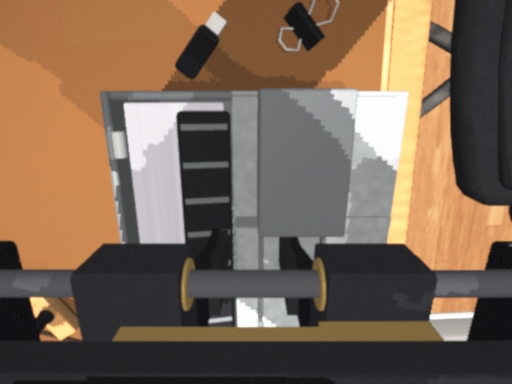

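>>> send_rows(deltas="3 0 0 0 0 0 0.34;0 0 0 0 0 0 0.34;-8 0 0 0 0 0 0.34;-12 0 0 0 0 0 0.34;-15 0 0 0 0 0 0.34;-15 0 0 0 0 0 0.34;-15 0 0 0 0 0 0.34;0 0 0 0 0 0 0.34")

```text
time: 9.25
position: [0.4636, -0.1637, 0.1759]
tool_rot: [0.627, 0.779, -0.001, -0.0]
ft_force: [-0.2, -0.2, 6.2]
grip_width: 0.0293
grip_force: 2.7
```

Run:
```python
from h import *
st();look('wrist','w6');look('side','s6')
a=cv2.imread('pics/s6.png')[150:330,110:310];b=cv2.imread('pics/w6.png')
cv2.imwrite('pics/c6.png',np.hstack([cv2.resize(a,(400,360)),cv2.resize(b,(400,360))]))
```

```text
t 9.25 boxTCP [-50.2   0.6 175.9] toolx [ 1. -0. -0.] z [-0.     0.002 -1.   ] w 0.0293 F [-0.2 -0.2  6.2]
wrist bar 14609 [[-13.7, 15.9, 90.9], [35.4, 32.3, 105.9], [74.1, 58.2, 109.1]]
side bar 254 [[45.9, 15.5, 92.6], [64.1, 28.2, 107.1], [78.7, 52.8, 110.2]]
```

View pics/c6.png

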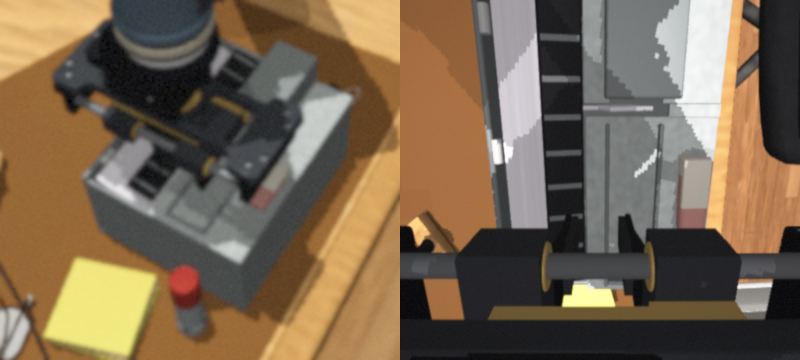

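The lane is empty: the wrist view shows only the sunk plate at (625,107), and no battery is left at the opening. I'll let the flap go.

>>> send_rows(deltas="0 0 -3 0 0 0 0.34;0 0 -4 0 0 0 0.34;0 0 -4 0 0 0 0.34;0 0 -5 0 0 0 0.34;0 0 -8 0 0 0 0.34;0 0 -20 0 0 0 0.34;0 0 -30 0 0 0 0.34;0 0 -30 0 0 0 0.34;0 0 0 0 0 0 0.34;0 0 0 0 0 0 0.34")

```text
time: 10.7
position: [0.4641, -0.1624, 0.2793]
tool_rot: [0.627, 0.779, 0.0, -0.0]
ft_force: [0.0, -0.2, 0.3]
grip_width: 0.0299
grip_force: 0.0
```

Run:
```python
from h import *
st();look('wrist','w7')
c=robot.camera('wrist');q=tobox(cloud(c)).reshape(-1,3)
s=q[(abs(q[:,0]-23.5)<2)&(abs(q[:,1]+23)<12)];print('plate',np.percentile(s[:,2],[50,90,98]).round(1))
```

```text
t 10.7 boxTCP [-4.900e+01 -1.000e-01  2.793e+02] toolx [ 1.    -0.     0.001] z [ 0.001  0.    -1.   ] w 0.0299 F [ 0.  -0.2  0.3]
wrist bar 6961 [[-14.0, 16.4, 99.5], [34.2, 33.2, 123.4], [75.9, 57.5, 127.3]]
plate [120.8 122.6 123.3]
```

View pics/w7.png

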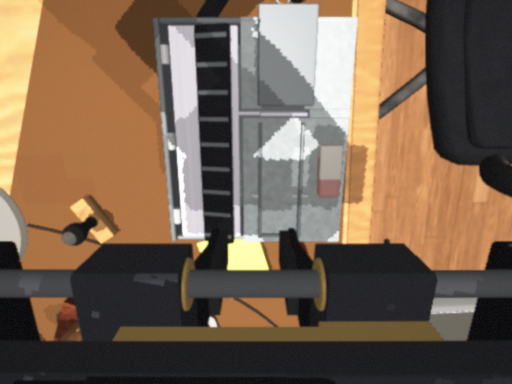

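The flap is shut: the plate top is back at about 122 mm and shows at (275,113). The lane is empty and the eraser hasn't moved.

```bash
python3 -c "
from rig import robot
print(robot.hand_in())"
```

```text
the job is handed in; nothing more can be done
None
```

I pushed the battery through the opening, let the flap swing shut and handed the job in. The lane is empty and the arm is clear, but I could not see inside the box, and the hand-in gave no verdict.

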